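# Hold the dusting stencil over the shortbread

### The job

Pick up the blue dusting stencil by its red grip, carry it over the rolling pin to the cooling rack, and hold it level about a centimetre above the oblong biscuit, centred on it and with its long sides parallel to the biscuit's, so that I can dust sugar through it. Never touch that biscuit, and leave the rolling pin, the other bakes and the sugar shaker where they are. Finish while still holding the stencil there in the air, steady; do not set it down or let go.

Things in the scene. Friction and masses are not known exactly. Their poses are not given: they have to be found in the camera images.
- stencil: Loose rigid stencil, 60 to 130 g: flat blue plate 96 (x) x 70 (y) x 4 mm with windows; origin: centre of that plate's underside, z up. Upright red grip 14 (x) x 24 (y) mm, its axis 66 mm from the origin towards -x, top 80 mm above the underside, on a blue tab 30 mm wide that ends at x = -78 mm. Starts flat on the table right (-y) of the rolling pin, grip roughly towards the robot.
- biscuit: The oblong shortbread biscuit with a darker scalloped rim, loose on the cooling rack: 80 (its x) x 56 (its y, 63 over the scallops, 87 in x) x 10 mm thick. Origin: centre of its underside; z up. The stencil may be turned either way round over it (half-turn symmetry).
- biscuit_top (a point): Centre of the oblong biscuit's top face, 10 mm above its origin; axes as the biscuit's.
- rack: Fixed steel cooling rack 200 (x) x 380 (y) x 22 mm tall, on the robot's left of the rolling pin; origin under its centre on the table. The three bakes lie on it side by side along y, about 115 mm apart, in any order.
- pin_rest: Fixed dark wooden rest of the rolling pin, 220 (x) x 63 (y) x 27 mm tall; the pin lies along its x axis in it. Origin under its centre, on the table.
- pin: Loose wooden rolling pin lying in the rest, 400 mm long along its x axis, 50 mm diameter (handles 32 mm), its top 65 mm above the table. Origin: middle of its length, on its underside as built (it turns with the pin). Bystander.
- flower: Loose round-petalled flower biscuit on the rack, 60 mm across, 8 mm thick; origin under its centre. Bystander.
- amaretto: Loose pale domed bake on the rack, 56 mm across, 27 mm tall; origin under its centre. Bystander.
- shaker: Loose metal sugar shaker standing on the table, 62 mm diameter, 117 mm tall; origin under its centre. Bystander.
There are look-alikes about, which are no part of the job. Several things have the shape of the stencil; the one meant has the colours described above.

How it is judged (in metres and radians):
On the way:
1. The stencil, in the gripper, is carried across above the rolling pin (its underside over 70 mm above the table) (x of stencil in the frame of pin_rest between -0.24 and 0.24 m and y of stencil in the frame of pin_rest between -0.05 and 0.05 m and height (world z) of stencil above 0.07 m and contact force between the fingers and stencil above 0.3 N), for 0.05 s.
At the end, for the whole second after the job is handed in: Stencil gripped, still, level within 0.1 rad, underside 3 to 20 mm above the oblong biscuit's top, centred within 7 mm, parallel within 0.12 rad (either way round), touching only the gripper; that biscuit moved under 8 mm, pin, shaker and other bakes under 30 mm (z of stencil in the frame of biscuit_top between 0.003 and 0.02 m and horizontal distance between stencil and biscuit_top below 0.007 m and angle between the x axis of stencil and the x axis of biscuit, either way round below 0.12 rad and angle between each of stencil, biscuit's own z axis and vertical below 0.1 rad and contact force between the fingers and stencil above 0.3 N and contact force between stencil and biscuit below 0.1 N and contact force between stencil and rack below 0.1 N and contact force between stencil and flower below 0.1 N and contact force between stencil and amaretto below 0.1 N and contact force between stencil and pin below 0.1 N and linear speed of stencil below 0.02 m/s and angular speed of stencil below 0.2 rad/s and distance of each of pin, shaker, flower, amaretto from where it was at the start of the episode below 0.03 m and distance of biscuit from where it was at the start of the episode below 0.008 m); the arm keeps its last pose, push and grip.
It fails at once if the stencil or the robot touches the oblong biscuit (contact force between any of stencil, the arm, the fingers and biscuit above 0.3 N).
It fails at once if the rolling pin is moved over 30 mm (distance of pin from where it was at the start of the episode above 0.03 m).
It fails at once if the flower biscuit is moved over 30 mm (distance of flower from where it was at the start of the episode above 0.03 m).
It fails at once if the domed bake is moved over 30 mm (distance of amaretto from where it was at the start of the episode above 0.03 m).
It fails at once if the sugar shaker is moved over 30 mm or tipped over (distance of shaker from where it was at the start of the episode above 0.03 m or angle between shaker's own z axis and vertical above 0.5 rad).
It also fails if it takes over 43 s, if anything falls off the work surface, if the arm or the gripper's body presses on something with over 40 N, if the wrist force passes 120 N, or if a joint passes its speed limit or range.

### The arm

A 6-joint arm with a two-finger parallel gripper is mounted at the origin on the work surface. World frame = base frame: x ahead of the robot, y to its left, z up, the work surface at z = 0. Lengths are in m, angles in degrees, forces in N, time in s.
With the tool pointing down it reaches from about 0.4 to 0.825 m from the base axis. Payload 7 kg.
Tool frame: the origin (TCP) lies midway between the tips of the shut fingers; the grasp point (between the pads) lies 19 mm behind it; z points along the fingers, y is the line along which they close (so a half turn about z gives the same grasp; the last joint's range is limited). The gripper opens to 88 mm and grips with 3 to 60 N. Pads are 19 mm wide; open, the fingers measure 130 mm over their backs; the gripper's body (78 mm by 193 mm) begins 47 mm behind the grasp point.
Start: joints at [-56.66, 20.546, 0.682, 0, -70.136, -16.507], TCP at [0.195, -0.646, 0.227] pointing down, gripper open.
Joint ranges: [-176.03, 176.03], [-82.01, 121.73], [-58.28, 71.71], [-173.87, 95.51], [-174.79, -0.11], [-173.66, 173.66]. Speed limits (degrees/s): [136.94, 136.94, 172.46, 180, 180, 180].

### API

Orientations are given as a 3x3 rotation matrix whose columns are the frame's x, y, z axes.
In Python, from rig import robot gives the robot as it stands. Calls block until the motion is done:
- robot.goto(position, orientation): joint-space move of the TCP to a pose.
- robot.servo_line(position, ori=None, speed=0.15): straight line of the TCP; ori=None keeps the orientation; speed is the mean speed in m/s.
- robot.movej(angles): joint-space move.
- robot.move_gripper(opening): opening from 0.0 (shut) to 1.0 (fully open); the grip force is fixed at half the most; returns when the fingers have stopped.
- robot.dwell(seconds).
- robot.ik(position, orientation): joint angles nearest the present ones, or None.
- robot.grab_frame(name): name is "scene" or "top" or "wrist"; returns (picture, depth): 400x640x3 uint8, red, green, blue; 400x640 float32, m along the optical axis (not along the pixel's ray), 0 where there is no reading.
- robot.camera_info(name): a dict with "vfov" (degrees; the focal length in pixels is half the picture's height over the tangent of half this angle, whatever the lens; pixels are square), "cx", "cy" (the principal point, pixels), "k1" (the pictures are not rectified: a ray, as slopes to the right and down, at radius r is drawn at 1 + k1 r^2 times it, then the intrinsics apply), "view" (4x4, takes a point from world to camera coordinates); the wrist camera has in their place "T_tool_cam" (4x4, takes a point from camera to tool coordinates, whose origin is the TCP and whose axes are the flange's). Camera axes: x right, y down, z forward; pixel columns grow to the right and rows downward; lengths in m; the calibration is good to about 2 mm. A picture is of the moment at which its call begins: read the wrist's pose just before it. camera_info takes no time and is no camera call.
A pose or a line that the arm cannot do raises robot.Unreachable and nothing moves.
- robot.job_done(): hands the job in; it is judged then, once.
Readings, each from a call of its own:
- robot.read_t(): time.
- robot.read_qpos(): joint angles.
- robot.read_qvel(): joint speeds.
- robot.read_effort(): joint torques, N m.
- robot.read_position(): TCP position.
- robot.read_tcp_rot(): TCP orientation.
- robot.read_force(): force on the tool from outside, world axes, zero at the start.
- robot.read_ft_torque(): the same for the moment, N m.
- robot.read_grip_width(): opening from 0.0 (shut) to 1.0 (fully open).
- robot.read_finger_force(): force on a finger pad.
Only numpy, scipy, OpenCV 4.12 (cv2) and the standard library are available. Lean on these libraries where they do the work, as an engineer would, in place of code of your own. Each camera call takes 0.05 s, during which the arm holds its last target. There are 200 camera calls.

## Working session

There is one attempt and no reset: what is moved stays moved. The work goes in short steps, each a Python script; the robot and the scene stay as the last script left them, time stands still between calls to the robot, and variables do not carry over. Pictures are saved under pics/ and viewed, at most 10 in all, crops included, and the job is handed in when it is done.

```bash
ls; mkdir -p pics
cat > h.py <<'E'
import numpy as np, cv2
from rig import robot
def save(n,im): cv2.imwrite('pics/'+n+'.png',cv2.cvtColor(im,cv2.COLOR_RGB2BGR))
def cam(name):
    c=robot.camera_info(name)
    if name=='wrist':
        T=np.eye(4);T[:3,:3]=np.array(robot.read_tcp_rot());T[:3,3]=robot.read_position()
        M=T@np.array(c['T_tool_cam'])
    else: M=np.linalg.inv(np.array(c['view']))
    f=200/np.tan(np.radians(c['vfov'])/2)
    return dict(M=M,f=f,cx=c['cx'],cy=c['cy'],k1=c['k1'])
def rays(c,uv):
    uv=np.atleast_2d(np.asarray(uv,float))
    d=(uv-[c['cx'],c['cy']])/c['f']; s=d.copy()
    for _ in range(20): s=d/(1+c['k1']*(s**2).sum(1,keepdims=True))
    return np.c_[s,np.ones(len(s))]
def plane(c,uv,z):
    r=rays(c,uv)@c['M'][:3,:3].T; o=c['M'][:3,3]
    return o+r*((z-o[2])/r[:,2])[:,None]
def pts(c,uv,depth):
    uv=np.atleast_2d(uv); d=depth[uv[:,1].astype(int),uv[:,0].astype(int)]
    return (rays(c,uv)*d[:,None])@c['M'][:3,:3].T+c['M'][:3,3]
def proj(c,P):
    p=(np.atleast_2d(P)-c['M'][:3,3])@c['M'][:3,:3]; s=p[:,:2]/p[:,2:]
    return s*(1+c['k1']*(s**2).sum(1,keepdims=True))*c['f']+[c['cx'],c['cy']]
E
python3 - <<'E'
from h import *
for n in('scene','top'):
    c=cam(n); im,d=robot.grab_frame(n); save(n+'0',im); np.savez(n+'0',im=im,d=d); print(n,c['M'].round(3).tolist(),c['f'],c['k1'])
print(robot.read_tcp_rot(),robot.read_t(),np.array(robot.camera_info('wrist')['T_tool_cam']).round(3).tolist())
E
```

```text
pics
scene [[-0.656, 0.662, -0.361, 0.903], [0.754, 0.572, -0.322, 0.312], [-0.006, -0.484, -0.875, 0.786], [0.0, 0.0, 0.0, 1.0]] 364.29411906593384 -0.017774652144081207
top [[0.013, -0.993, 0.113, 0.485], [-1.0, -0.012, 0.01, 0.034], [-0.008, -0.114, -0.994, 0.89], [0.0, 0.0, 0.0, 1.0]] 398.0876333647604 -0.08189369553131103
[[-9.57165751e-01 -2.89539935e-01 -5.93259485e-04]
 [-2.89540490e-01  9.57164809e-01  1.35408692e-03]
 [ 1.75784863e-04  1.46785826e-03 -9.99998907e-01]] 0.1 [[-0.0, -0.963, -0.269, 0.072], [1.0, -0.0, -0.0, -0.0], [0.0, -0.269, 0.963, -0.158], [0.0, 0.0, 0.0, 1.0]]
```

View pics/top0.png

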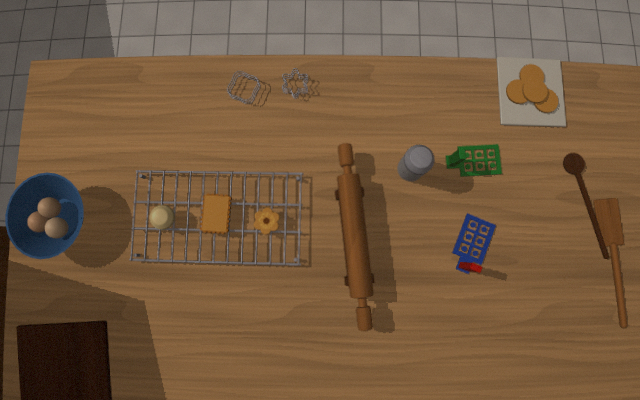

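View pics/scene0.png

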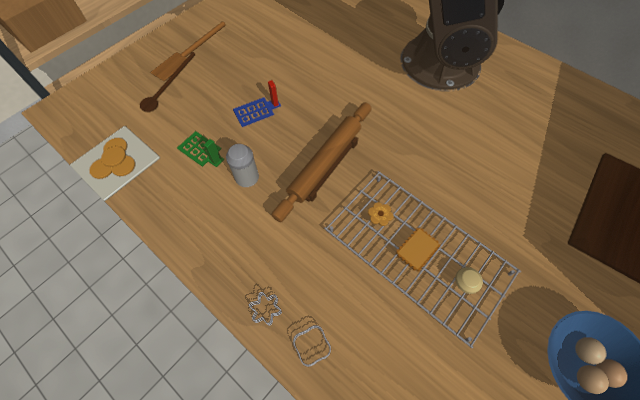

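Candidates in top view: blue stencil with a red grip (474,240) and a green look-alike (478,160). The blue one with the red grip fits the description. The oblong biscuit is at (216,214), the flower at (267,220) and the dome at (162,217). Next I'll make a confirming crop and get rough positions.

```bash
cat >> h.py <<'E'
def mask(im,lo,hi,roi=None):
    m=cv2.inRange(cv2.cvtColor(im,cv2.COLOR_RGB2HSV),np.array(lo),np.array(hi))
    if roi is not None:
        k=np.zeros_like(m);x0,y0,x1,y1=roi;k[y0:y1,x0:x1]=m[y0:y1,x0:x1];m=k
    return m
def big(m):
    c,_=cv2.findContours(m,cv2.RETR_EXTERNAL,cv2.CHAIN_APPROX_NONE)
    return max(c,key=cv2.contourArea)[:,0,:] if c else None
E
python3 - <<'E'
from h import *
t=np.load('top0.npz');im,d=t['im'],t['d'];c=cam('top')
crop=im[130:290,400:520]; b=im[165:270,125:310]
A=cv2.resize(crop,None,fx=3,fy=3); B=cv2.resize(b,None,fx=2.2,fy=2.2)
o=np.zeros((480,780,3),np.uint8);o[:,:360]=A;o[:B.shape[0],365:365+B.shape[1]]=B;save('crop',o)
hsv=cv2.cvtColor(im,cv2.COLOR_RGB2HSV)
for n,u,v in(('bis',216,214),('wood',250,300),('red',470,267),('blue',478,225)): print(n,hsv[v,u],d[v,u],pts(c,[[u,v]],d).round(3))
for n,lo,hi,z in(('blue',(110,120,60),(130,255,255),.004),('red',(0,200,80),(4,255,255),.05)):
    k=big(mask(im,lo,hi,(430,180,530,290)));P=plane(c,k,z);print(n,len(k),P[:,:2].min(0).round(3),P[:,:2].max(0).round(3),cv2.minAreaRect(P[:,:2].astype(np.float32)))
print(proj(c,[[.5,-.2,.065],[.5,.3,.03]]))
E
```

```text
bis [ 17 177 151] 0.86430186 [[0.56  0.283 0.031]]
wood [ 16 139 128] 0.87543607 [[ 0.373  0.209 -0.002]]
red [  1 221 126] 0.8005216 [[ 0.454 -0.253  0.078]]
blue [113 176 100] 0.884037 [[ 0.545 -0.299  0.004]]
blue 173 [ 0.44  -0.336] [ 0.57  -0.241] ((0.500296413898468, -0.28343892097473145), (0.06952106207609177, 0.12387862056493759), 67.88346099853516)
red 49 [ 0.445 -0.286] [ 0.463 -0.239] ((0.45543384552001953, -0.2629457414150238), (0.04719988629221916, 0.01467960886657238), 75.55029296875)
[[442.42185687 244.32348066]
 [207.28955124 241.64383957]]
```

View pics/crop.png

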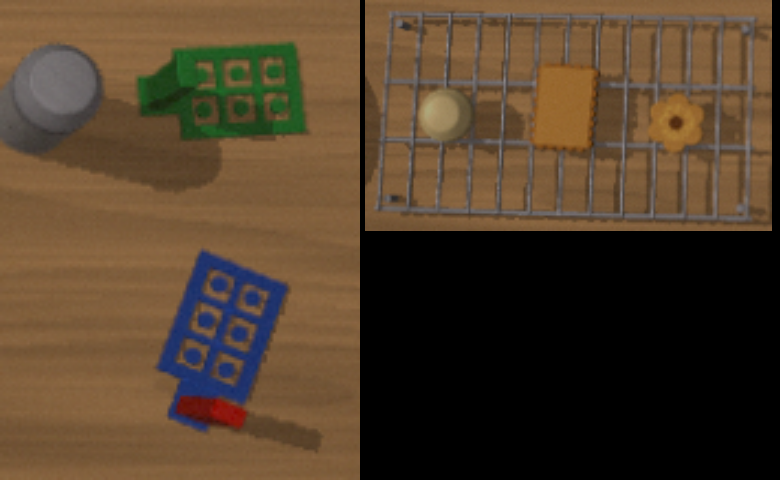

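Confirmed: the blue plate with the red grip is the stencil (crop (220,320), grip at (210,410)). The oblong biscuit with the scalloped rim is at crop (567,107). Next I'll take two wrist views over each of them.

```bash
cat >> h.py <<'E'
def Rdown(yaw): # tool y along stencil x at world yaw (rad), tool down
    y=np.array([np.cos(yaw),np.sin(yaw),0]);z=np.array([0,0,-1.]);return np.c_[np.cross(y,z),y,z]
def snap(tag):
    c=cam('wrist');im,d=robot.grab_frame('wrist');np.savez(tag,im=im,d=d,**c);save(tag,im)
def load(tag):
    t=np.load(tag+'.npz');return t['im'],t['d'],{k:(t[k] if k=='M' else float(t[k])) for k in('M','f','cx','cy','k1')}
E
python3 - <<'E'
from h import *
for y in(0,180):
  print(y,[ (lambda q:None if q is None else np.round(q,1))(robot.ik(p,Rdown(np.radians(a+y)))) for p,a in(((.454,-.26,.03),-22),((.494,.283,.073),0),((.48,-.1,.17),-10))])
R=Rdown(np.radians(-22)+np.pi)
if robot.ik([.48,-.27,.25],R) is None or abs(robot.ik([.48,-.27,.25],R)[5])>150: R=Rdown(np.radians(-22))
R=Rdown(np.radians(-22))
robot.goto([.48,-.27,.25],R);snap('s1');robot.goto([.50,-.33,.25],R);snap('s2');print(robot.read_t())
i=np.vstack([load('s1')[0],load('s2')[0]]);save('s12',cv2.resize(i,(480,600)))
E
```

```text
0 [array([ -8.3,  18.9, -32.1,   0. , -39.1, 166.3]), array([ 49.5,  19.1, -23.9,   0. , -47. , 130.5]), array([ 11.3,   5.8, -26.8,   0. , -57.5, 158.7])]
180 [array([ -8.3,  18.9, -32.1,   0. , -39.1, -13.7]), array([ 49.5,  19.1, -23.9,   0. , -47. , -49.5]), array([ 11.3,   5.8, -26.8,   0. , -57.5, -21.3])]
3.2583
```

View pics/s12.png

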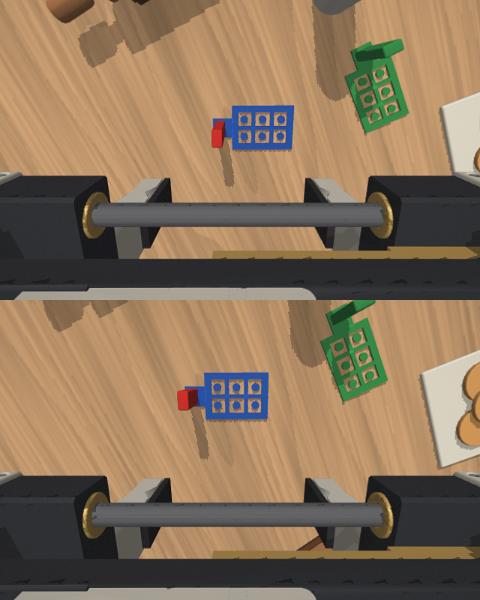

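The wrist views show the blue stencil (about (263,128) in the first, (236,396) in the second) with the red grip to its left, unoccluded. Next I'll measure it from both views.

```bash
cat >> h.py <<'E'
def tri(ca,ua,cb,ub):
    out=[]
    for a,b in zip(np.atleast_2d(ua),np.atleast_2d(ub)):
        A=[];y=[]
        for c,u in((ca,a),(cb,b)):
            r=(rays(c,u)@c['M'][:3,:3].T)[0];r/=np.linalg.norm(r);Q=np.eye(3)-np.outer(r,r);A.append(Q);y.append(Q@c['M'][:3,3])
        out.append(np.linalg.lstsq(np.vstack(A),np.hstack(y),rcond=None)[0])
    return np.array(out)
def filled(m):
    k=big(m);f=np.zeros_like(m);cv2.drawContours(f,[k[:,None]],-1,255,-1);return f
E
python3 - <<'E'
from h import *
C=[];B=[];RD=[]
for n in('s1','s2'):
    im,d,c=load(n)
    f=filled(mask(im,(105,120,40),(130,255,255)))
    f=cv2.morphologyEx(f,cv2.MORPH_OPEN,np.ones((33,33)))
    k=big(f);P=plane(c,k,.004)[:,:2].astype(np.float32);print(n,cv2.minAreaRect(P),len(k))
    C.append(c);B.append(cv2.boxPoints(cv2.minAreaRect(k)))
    (w)=cv2.minAreaRect(k);print('px',w)
    m=mask(im,(0,170,60),(6,255,255),(150,100,350,330))|mask(im,(174,170,60),(180,255,255),(150,100,350,330))
    ys,xs=np.nonzero(m);p=pts(c,np.c_[xs,ys],d);t=p[p[:,2]>.074];print('red top z',np.median(t[:,2]),'mid',(t[:,:2].min(0)+t[:,:2].max(0))/2,len(t),len(p))
    RD.append(np.c_[xs,ys][p[:,2]>.074].mean(0))
B=[b[np.lexsort((b[:,0]+b[:,1]*0,))] for b in B]
B=[np.array([b[np.argmin(b.sum(1))],b[np.argmax(b[:,0]-b[:,1])],b[np.argmax(b.sum(1))],b[np.argmin(b[:,0]-b[:,1])]]) for b in B]
T=tri(C[0],B[0],C[1],B[1]);print('corners\n',T.round(4),T.mean(0).round(4));print('redtop tri',tri(C[0],RD[0],C[1],RD[1]).round(4))
for e in(T[1]-T[0],T[2]-T[3]):print(np.degrees(np.arctan2(e[1],e[0])))
# biscuit views
R=Rdown(0)
robot.goto([.55,.25,.25],R);snap('b1');robot.goto([.50,.28,.25],R);snap('b2');print(robot.read_t())
save('b12',cv2.resize(np.vstack([load('b1')[0],load('b2')[0]]),(480,600)))
E
```

```text
s1 ((0.5155514478683472, -0.28841426968574524), (0.06823903322219849, 0.09467403590679169), 67.94048309326172) 271
px ((349.5, 169.5), (57.0, 79.0), 90.0)
red top z 0.07978764041557107 mid [ 0.47608285 -0.23964943] 340 537
s2 ((0.5148838758468628, -0.2885662913322449), (0.06828243285417557, 0.09605640172958374), 67.86343383789062) 285
px ((314.4999694824219, 127.5), (60.99999237060547, 82.99998474121094), 90.0)
red top z 0.07966333781162305 mid [ 0.48614371 -0.26383825] 397 662
corners
 [[ 0.4847 -0.2393  0.0021]
 [ 0.571  -0.2747 -0.0038]
 [ 0.547  -0.3383  0.0037]
 [ 0.4589 -0.3009  0.0108]] [ 0.5154 -0.2883  0.0032]
redtop tri [[ 0.454  -0.2637  0.0759]]
-22.26189382367784
-22.99105432927051
5.7917
```

View pics/b12.png

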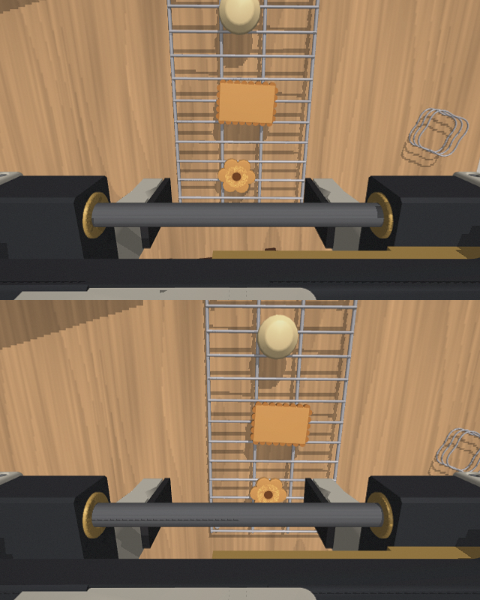

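Stencil origin is (0.515,-0.2885), yaw −22.1°, grip at (0.454,-0.264), and both methods agree. The biscuit is visible in both wrist views (crop (246,103) and (281,424)). Next I'll measure it, then grasp.

Run:
```python
from h import *
C=[];U=[];F=[]
for n,uv in(('b1',(328,137)),('b2',(375,165))):
    im,d,c=load(n);hs=cv2.cvtColor(im,cv2.COLOR_RGB2HSV)
    print(n,hs[uv[1],uv[0]],hs[uv[1],uv[0]+150],pts(c,[uv],d))
    m=mask(im,(8,165,60),(22,255,255),(uv[0]-65,uv[1]-45,uv[0]+65,uv[1]+45))
    m=cv2.morphologyEx(m,cv2.MORPH_OPEN,np.ones((7,7)));k=big(m)
    ys,xs=np.nonzero(filled(m));P=pts(c,np.c_[xs,ys],d);t=P[(P[:,2]>.024)]
    print('z med',np.median(t[:,2]),len(t),len(P))
    Q=plane(c,k,.032)[:,:2].astype(np.float32);print('contour rect',cv2.minAreaRect(Q))
    S=t[t[:,2]>.029][:,:2].astype(np.float32);r=cv2.minAreaRect(S);print('depth rect',r,'median pca mean',S.mean(0))
    C.append(c);M=cv2.moments(filled(m));F.append([M['m10']/M['m00'],M['m01']/M['m00']])
    o=im.copy();cv2.drawContours(o,[k[:,None]],-1,(0,255,255),1);U.append(o[uv[1]-60:uv[1]+60,uv[0]-90:uv[0]+90])
print('tri',tri(C[0],F[0],C[1],F[1]))
save('bc',cv2.resize(np.vstack(U),None,fx=2.4,fy=2.4,interpolation=cv2.INTER_NEAREST))
```

```text
b1 [ 16 148 207] [ 16 111 199] [[0.56305441 0.28665517 0.03121003]]Traceback (most recent call last):
  File "<stdin>", line 8, in <module>
  File "h.py", line 49, in filled
    k=big(m);f=np.zeros_like(m);cv2.drawContours(f,[k[:,None]],-1,255,-1);return f
                                                    ~^^^^^^^^
TypeError: 'NoneType' object is not subscriptable
```

Run:
```python
from h import *
C=[];U=[];F=[]
for n,uv in(('b1',(328,137)),('b2',(375,165))):
    im,d,c=load(n);hs=cv2.cvtColor(im,cv2.COLOR_RGB2HSV)
    m=mask(im,(8,132,60),(22,255,255),(uv[0]-65,uv[1]-45,uv[0]+65,uv[1]+45))
    m=cv2.morphologyEx(m,cv2.MORPH_OPEN,np.ones((9,9)));k=big(m)
    ys,xs=np.nonzero(filled(m));P=pts(c,np.c_[xs,ys],d);t=P[(P[:,2]>.024)]
    print('z med',np.median(t[:,2]),len(t),len(P))
    Q=plane(c,k,.032)[:,:2].astype(np.float32);print('contour rect',cv2.minAreaRect(Q))
    S=t[t[:,2]>.029][:,:2].astype(np.float32);r=cv2.minAreaRect(S);print('depth rect',r,'mean',S.mean(0))
    C.append(c);M=cv2.moments(filled(m));F.append([M['m10']/M['m00'],M['m01']/M['m00']])
    o=im.copy();cv2.drawContours(o,[k[:,None]],-1,(0,255,255),1);U.append(o[uv[1]-60:uv[1]+60,uv[0]-90:uv[0]+90])
print('tri',tri(C[0],F[0],C[1],F[1]))
save('bc',cv2.resize(np.vstack(U),None,fx=2.4,fy=2.4,interpolation=cv2.INTER_NEAREST))
```

```text
z med 0.03201437266564483 4002 4016
contour rect ((0.5637370944023132, 0.2868655323982239), (0.05643647909164429, 0.08245568722486496), 86.72172546386719)
depth rect ((0.5639576315879822, 0.28938543796539307), (0.06212785840034485, 0.08253093808889389), 86.48735809326172) mean [0.56329507 0.28723595]
z med 0.0320080238486177 3864 3877
contour rect ((0.5630286931991577, 0.2867206037044525), (0.058386657387018204, 0.08272232115268707), 87.96817016601562)
depth rect ((0.5514674186706543, 0.3033960163593292), (0.08915360271930695, 0.11049087345600128), 85.59915924072266) mean [0.56295294 0.28760338]
tri [[0.56352518 0.28718163 0.0291776 ]]
```

View pics/bc.png

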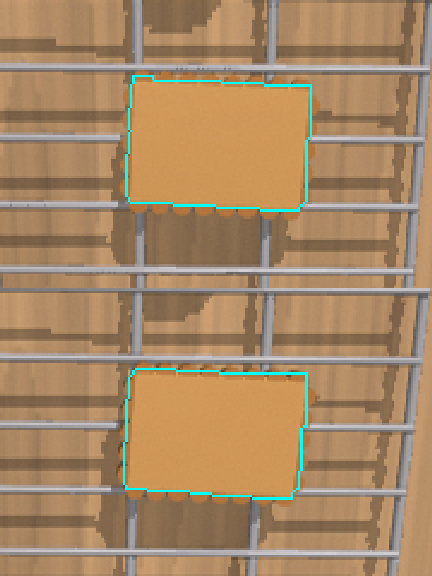

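The contour follows the biscuit's top face in both crops. Its centre is (0.5633, 0.287), top at z = 0.032, yaw ≈ −2.7°. Now I'll grasp, lift a little and check.

Run:
```python
from h import *
g=np.array([.4540,-.2637]);R=Rdown(np.radians(-22.1))
robot.goto([*g,.14],R);robot.servo_line([*g,.035],speed=.1);print(robot.read_position(),robot.read_force())
robot.move_gripper(0.0);print(robot.read_grip_width()*88,robot.read_finger_force())
robot.servo_line([*g,.185],speed=.15);print(robot.read_grip_width()*88,robot.read_finger_force(),robot.read_force(),robot.read_t())
snap('g1');im,d,c=load('g1')
k=big(mask(im,(105,120,40),(130,255,255)));print(robot.read_position(),k.mean(0))
save('g1c',im[:, :])
```

```text
[ 0.45447547 -0.2637948   0.0355505 ] [-0.34913987 -0.32553398 -0.80383092]
14.056660544168297 29.996882379055023
13.941237051789345 29.997142553329468 [-0.20071242 -0.18705123 -1.18639678] 11.2917
[ 0.4533403  -0.26349702  0.18389637] [410.43987823 211.49771689]
```

View pics/g1c.png

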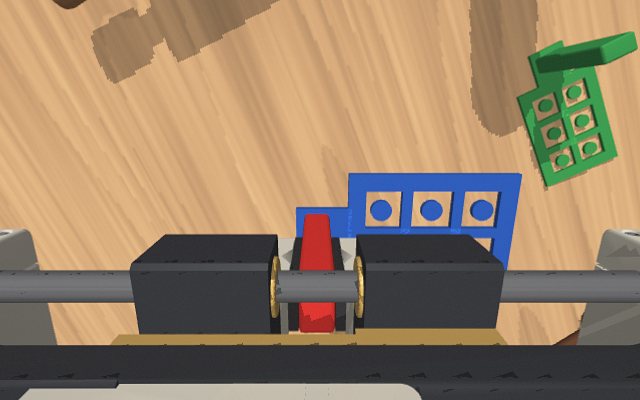

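The stencil is firmly held (width 14 mm, 30 N), with the plate's visible corners at (349,173) and (521,173). Next I'll measure its pose in the hand and carry it over.

```bash
cat >> h.py <<'E'
def inhand(tag,roi=(280,100,560,268)):
    """stencil plate in world from wrist view: plane from depth, the far long edge's two ends on it"""
    im,d,c=load(tag);m=mask(im,(105,120,40),(130,255,255),roi)
    ys,xs=np.nonzero(cv2.erode(m,np.ones((3,3))));P=pts(c,np.c_[xs,ys],d)
    z0=np.median(P[:,2]);P=P[abs(P[:,2]-z0)<.012];A=np.c_[P[:,:2]-P[:,:2].mean(0),np.ones(len(P))]
    s=np.linalg.lstsq(A,P[:,2],rcond=None)[0];print('plate top z',z0,'slopes',s[:2].round(3))
    E=[]  # far edge: first blue row in columns well inside the plate, then end columns on right side
    cols=range(365,510,5);e=np.array([[u,np.nonzero(m[:,u])[0][0]-.5] for u in cols]);W=plane(c,e,z0)
    v=np.polyfit(W[:,0],W[:,1],1);yaw=np.arctan(v[0]);x=np.array([np.cos(yaw),np.sin(yaw)]);y=np.array([-x[1],x[0]])
    r0=int(e[:,1].max())+6;rows=range(r0,r0+12)
    L=plane(c,[[np.nonzero(m[r])[0][0]-.5,r] for r in rows],z0)[:,:2]@x
    Rr=plane(c,[[np.nonzero(m[r])[0][-1]+.5,r] for r in rows],z0)[:,:2]@x
    l,rr=np.median(L),np.median(Rr);ee=np.median(W[:,:2]@y)
    o=x*(l+rr)/2+y*(ee-.035);print('len',rr-l,'origin',o.round(4),'yaw',np.degrees(yaw).round(2));return o,yaw,z0-.004
E
python3 - <<'E'
from h import *
o,yaw,z=inhand('g1');p=np.array([.45334,-.26350,.1839]);print('expected from grip',p[:2]+.066*np.array([np.cos(yaw),np.sin(yaw)]),'z-off',p[2]-z)
R=Rdown(np.radians(-12));robot.goto([.47,-.22,.19],R)
by=np.radians(-2.7);b=np.array([.5633,.287]);t=b-.066*np.array([np.cos(by),np.sin(by)])
robot.servo_line([*(t-[.02,.25]),.19],Rdown(by),speed=.15);print(robot.read_position())
robot.servo_line([*t,.16],Rdown(by),speed=.15);robot.dwell(.3)
snap('c1');p=np.array(robot.read_position());print(p,robot.read_tcp_rot().round(4) if hasattr(robot.read_tcp_rot(),'round') else robot.read_tcp_rot(),robot.read_t(),robot.read_finger_force())
o,yaw,z=inhand('c1');print('expected',p[:2]+.066*np.array([np.cos(yaw),np.sin(yaw)]),'z-off',p[2]-z)
E
```

```text
plate top z 0.15285661090145752 slopes [-0.001  0.002]
len 0.09578637394545686 origin [ 0.5148 -0.2879] yaw -22.11
expected from grip [ 0.5144867  -0.28834112] z-off 0.03504338909854249
[0.47729606 0.03960669 0.18996225]
[0.49741928 0.28997067 0.1600953 ] [[ 4.740e-02  9.989e-01  1.000e-04]
 [ 9.989e-01 -4.740e-02  1.000e-04]
 [ 2.000e-04  1.000e-04 -1.000e+00]] 15.7167 29.997366964817047
plate top z 0.12907683284393923 slopes [-0.     0.001]
len 0.0958924958276749 origin [0.5637 0.2871] yaw -2.52
expected [0.56335571 0.28707449] z-off 0.035018465148334066
```

The pose in the hand is level, and origin and yaw match the prediction. Now I'll lower to about 11 mm above the biscuit and verify.

Run:
```python
from h import *
p=np.array(robot.read_position())
robot.servo_line([.4971,.2900,.078],speed=.06);robot.dwell(.5)
p=np.array(robot.read_position());snap('d1');print(p,robot.read_force(),robot.read_finger_force(),robot.read_t())
o,yaw,z=inhand('d1');print('z above biscuit',p[2]-.035-.032,z-.032)
im,d=robot.grab_frame('top');im2,_=robot.grab_frame('scene')
a=cv2.resize(im[150:290,110:390],None,fx=2,fy=2);b=cv2.resize(im2[150:290,300:580],None,fx=2,fy=2);save('fin',np.vstack([a,b]))
```

```text
[0.49710092 0.29000168 0.07803172] [-1.23642456  0.01249321 -1.24472523] 29.997327625751495 17.7833
plate top z 0.04695945818699489 slopes [-0.     0.001]
len 0.0958486560970856 origin [0.5633 0.2872] yaw -2.57
z above biscuit 0.011031721143736017 0.010959458186994883
```

View pics/fin.png

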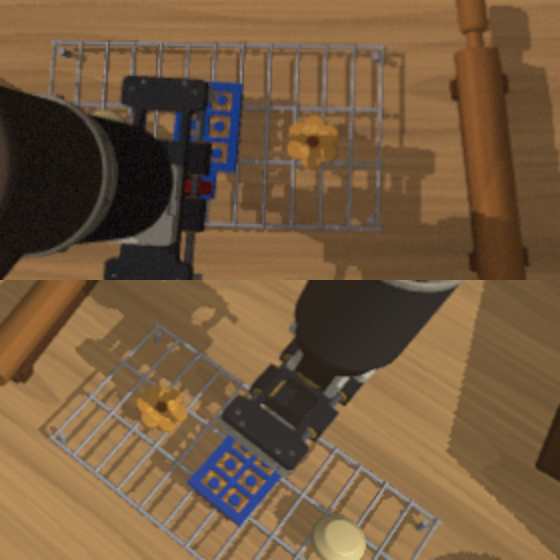

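The stencil hangs level over the oblong biscuit (top crop (225,125), scene crop (235,480)), 11 mm above it. The flower, dome and pin look undisturbed.

```bash
python3 -c "
from rig import robot
print(robot.job_done())"
```

```text
the job is handed in; nothing more can be done
None
```

I handed the job in with the stencil gripped and still, about 11 mm above the oblong biscuit. By my camera measurements it is level, centred to within about 1 mm and parallel to within about 1°; the judge returned no verdict.

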